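# Take the fence stop off the T-track and pack it in its case

## Robot

A 6-joint arm with a two-finger parallel gripper is mounted at the origin on a cart in front of the work surface, level with it; the furniture and walls round the work are solid. World frame = base frame: x ahead of the robot, y to its left, z up, the work surface at z = 0. Lengths are in m, angles in rad, forces in N, time in s.
With the tool pointing down it reaches from about 0.375 to 0.975 m from the base axis. Payload 3.8 kg.
Tool frame: the origin (TCP) lies at the very end of the fingers, on their centre line; the grasp point (between the pads) lies 19 mm behind it; z points along the fingers, y is the line along which they close (so a half turn about z gives the same grasp; the last joint's range is limited). The gripper opens to 85 mm and grips with 20 to 120 N. Pads are 22 mm wide; open, the fingers measure 114 mm over their backs; the gripper's body (76 mm by 85 mm) begins 54 mm behind the grasp point. The pads swing forward as they close: fully open they stand 13 mm farther back than shut.
Start: joints at [-0.037, 0.264, 1.604, -0, 1.274, -0.037], TCP at [0.675, -0, 0.231] pointing down, gripper open.
Joint ranges: [-2.63, 2.63], [-0.94, 2.18], [0.31, 2.57], [-1.31, 4.45], [0, 2.66], [-2.55, 2.55]. Speed limits (rad/s): [2.57, 2.57, 3.14, 3.14, 3.14, 3.14].

## Interface

Orientations are given as a rotation vector (axis times angle).
In Python, from workcell import read_state, read_camera, calibration, finish_job gives the robot as it stands.
- The arm moves only by the tool step_arm, never from a script. Its argument "commands" is a list of rows, each an object of numbers: "fingers": the gripper's target within -1 to 1 (shut at 1, half-way at 0, fully open at -1); "dx", "dy", "dz": the shift along the tool's x, y, z in m; "roll": the turn about the tool's z in degrees. In form: [{"fingers": .., "dx": .., "dy": .., "dz": .., "roll": ..}, ...]. A call has 1 to 8 rows; each row is the pose to reach, as a shift and turn from the pose commanded when the call began, along the tool's axes at that moment; what a row does not reach only later rows make up. A row lasts 1/8 s, in which the tool goes at most 62.5 mm and 10.7 degrees, less where a joint would pass 70% of its speed; a pose out of reach is approached as far as the arm can. A call with a gripper value outside its range is refused whole. The fingers move at their own pace and stop on an object; "squeeze" is the grip in N (left out, the last holds). Time passes only in rows, so rows that repeat a pose let the fingers close. It gives the time, the measured TCP pose, the force, the opening and the grip force at its end, in the units of the state.
- read_state(): the state, without advancing time (a new reading comes with each control period).
- read_camera(name): name is "scene" or "side" or "wrist"; returns (picture, depth): 384x512x3 uint8, blue, green, red; 384x512 float32, m along the optical axis (not along the pixel's ray), 0 where there is no reading.
- calibration(name): a dict with "intrinsics" (3x3 intrinsics, pixels), "world_to_cam" (4x4, takes a point from world to camera coordinates). Camera axes: x right, y up, looking along -z (the intrinsics and any distortion apply to the point x, -y, -z); pixel columns grow to the right and rows downward; lengths in m; the calibration is good to about 2 mm. A picture is of the moment at which its call begins: read the wrist's pose just before it. calibration takes no time and is no camera call; for the wrist camera it gives the pose at the moment of the call.
- finish_job(): hands the job in; it is judged then, once.
The state is a dict: "time": time; "q": joint angles; "joint_vel": joint speeds; "joint_torque": joint torques, N m; "tool_pos": TCP position; "tcp_rot": TCP orientation; "wrist_force": force on the tool from outside, world axes, zero at the start; "torque": the same for the moment, N m; "width": opening from 0.0 (shut) to 1.0 (fully open); "grip_force": force on a finger pad.
Only numpy, scipy, OpenCV 4.12 (cv2) and the standard library are available. Lean on these libraries where they do the work, as an engineer would, in place of code of your own. Each camera call takes 0.05 s, during which the arm holds its last target. There are 200 camera calls.

## Task

Slide the wooden-topped fence stop along the T-track to the track's open end, lift it out there and set it down in the open equipment case without dropping it. Let go of it, then shut the case's lid fully. Leave the tools and other things lying round where they are.

Things in the scene. Friction and masses are not known exactly. Their poses are not given: they have to be found in the camera images.
- stop_center (a point): Centre of the loose fence stop (0.2 to 0.4 kg, 40 mm high in all): half-way up, 20 mm above its underside. Below it is a dark steel T-runner: foot 90 mm (x) by 36 mm (y) by 8 mm thick, then a neck 16 mm wide. x runs along the runner, parallel to the slot at the start, z up. At the start the foot lies in the track's slot under its lips.
- stop_block (a point): Centre of the stop's wooden block, 9 mm above stop_center: the part to grip, 32 mm (x) by 40 mm (y) by 22 mm high, across either pair of faces. It spans 18 to 40 mm above the stop's underside; in the track it alone stands above the lips, 2 mm clear of them.
- track_mouth (a point): Point on the slot's centre line where its lips end, on the bed (4 mm above the table). x runs along the slot towards the open end, z up. The slot reaches from 189 mm behind this point up to it; beyond it bare flat bed goes on for 115 mm. The stop can be lifted only when its whole foot is past this point (centre 45 mm or more beyond).
- track: Aluminium T-track fixed to the table, 304 mm long (x) by 70 mm wide by 20 mm high; origin at its middle on the table, x towards the open end; a dark end plate closes the other end. The slot is 40 mm wide inside, its lips 20 mm apart, their top 20 mm above the table; the stop has about 2 mm of play to each side and 3 mm upwards.
- case_floor (a point): Centre of the inner floor of the equipment case, 4 mm above the table. x points from the case's front to its hinge, y along the hinge, z up. Inside it is 172 mm (x) by 252 mm (y); walls 4 mm thick, rim 49 mm above the table. The hinge line is 92 mm from here in x and 46 mm up. With the stop standing on its foot inside, the lid shuts freely.
- case: The equipment case, black with a pale lid, fixed to the table: 186 mm (x) by 260 mm (y) by 70 mm high when shut; origin under its middle, on the table.
- lid_edge (a point): Middle of the lid's front edge (away from the hinge), half-way through the lid's 20 mm thickness; 182 mm from the hinge line. The lid is 260 mm wide.
- case_lid (a joint): Angle of the case's lid in rad: 0 shut, 1.57 upright, up to 1.92 leaning back, away from the case. It starts open (1.6 to 1.9), stays by friction when nearly upright and falls shut by its weight once pushed well over to the front.
- cutters_mid (a point): Middle of a bystander, to be left alone: pliers-like side cutters with blue handles, 132x59x14 mm, lying flat.
- sawn_block_mid (a point): Middle of a bystander, to be left alone: small sawn wooden block, 30x45x30 mm.
- tape_roll_mid (a point): Middle of a bystander, to be left alone: roll of black tape, 62 mm across, 19 mm high, lying flat.
Things that resemble listed ones, but are neither listed nor needed, are in the scene too. There is more than one size of the part that bears stop_center; the job needs the largest.

How it is judged:
On the way, in this order (a step that is already met when the one before it is completed fails the run):
1. the stop has been slid along the slot to the open end, its foot clear of the lips and still down on the bed (centre over 40 mm past the mouth, within 15 mm of the slot's line, under 12 mm raised) (x of stop_center in the frame of track_mouth above 0.04 m and y of stop_center in the frame of track_mouth between -0.015 and 0.015 m and z of stop_center in the frame of track_mouth below 0.032 m), for 0.05 s.
2. the stop has been lifted out, over 35 mm up from the bed (z of stop_center in the frame of track_mouth above 0.055 m), for 0.1 s.
3. the stop lies on the case's floor, let go, with the lid still open (x of stop_center in the frame of case_floor between -0.085 and 0.085 m and y of stop_center in the frame of case_floor between -0.125 and 0.125 m and z of stop_center in the frame of case_floor below 0.032 m and contact force between stop and the fingers below 0.1 N and linear speed of stop below 0.03 m/s and value of joint case_lid above 0.8 rad), for 0.2 s.
4. the lid is shut (value of joint case_lid below 0.06 rad), for 0.2 s.
At the end, for the whole second after the job is handed in: The stop rests inside the case (its centre within 85 mm of the floor's centre front to back and 125 mm side to side, no more than 32 mm above the floor), at rest, and the lid is shut to within 0.06 rad (x of stop_center in the frame of case_floor between -0.085 and 0.085 m and y of stop_center in the frame of case_floor between -0.125 and 0.125 m and z of stop_center in the frame of case_floor below 0.032 m and value of joint case_lid below 0.06 rad and linear speed of stop below 0.02 m/s); the robot touches nothing.
It fails at once if a bystander (cutters, wooden block or tape) is moved more than 25 mm (distance of any of cutters_mid, sawn_block_mid, tape_roll_mid from where it was at the start of the episode above 0.025 m).
It fails at once if the stop is dropped or flung (faster than 0.8 m/s with no finger on it) (linear speed of stop above 0.8 m/s and contact force between stop and the fingers below 0.05 N).
It also fails if it takes over 64 s, if anything falls off the work surface, if the arm or the gripper's body presses on something with over 40 N, if the wrist force passes 120 N, or if a joint passes its speed limit or range.

## Working session

There is one attempt and no reset: what is moved stays moved. The work goes in short steps, Python scripts to look and compute and a tool call to move; the robot and the scene stay as the last step left them, time stands still between calls to the robot, and variables do not carry over. Pictures are saved under pics/ and viewed, at most 10 in all, crops included, and the job is handed in when it is done.

Besides the shell and the picture viewer there is one more tool, called after "Request:" in YAML: its name, and indented under it one key for each argument. step_arm: Moves the arm, as the interface text tells. Its arguments: {"type":"object","properties":{"commands":{"type":"array","items":{"type":"object","properties":{"fingers":{"type":"number"},"dx":{"type":"number"},"dy":{"type":"number"},"dz":{"type":"number"},"roll":{"type":"number"}}}},"squeeze":{"type":"number"}},"required":["commands"]}

```bash
mkdir -p pics; cat > h.py <<'E'
import numpy as np, cv2
from workcell import read_state, read_camera, calibration, finish_job
def grab(n):
    c=calibration(n); im,d=read_camera(n); return im,d,np.array(c["intrinsics"]),np.array(c["world_to_cam"]),c
def cloud(d,K,T):
    v,u=np.mgrid[:d.shape[0],:d.shape[1]]
    x=(u-K[0,2])/K[0,0]*d; y=(v-K[1,2])/K[1,1]*d
    P=np.stack([x,-y,-d,np.ones_like(d)],-1)@np.linalg.inv(T).T
    P=P[...,:3]; P[d<=0]=np.nan; return P
E
python3 - <<'E'
from h import *
for n in("scene","side"):
    im,d,K,T,c=grab(n); np.savez(n+".npz",im=im,d=d,K=K,T=T); cv2.imwrite(f"pics/{n}0.png",cv2.resize(im,(800,600)))
    print(n,[k for k in c],{k:c[k] for k in c if k not in("intrinsics","world_to_cam")},np.linalg.inv(T)[:3,3],K[0,0],(d>0).mean())
print(read_state())
E
```

```text
scene ['intrinsics', 'world_to_cam'] {} [-0.29379053 -0.78889334  1.06962426] 469.87181231064665 0.9895375569661459
side ['intrinsics', 'world_to_cam'] {} [ 0.42449878 -0.96763698  0.72091096] 438.4861281343989 0.9953969319661459
{'time': 0.1, 'q': array([-3.69045961e-02,  2.64715739e-01,  1.60526527e+00, -3.19196935e-05,
        1.27371919e+00, -3.68666575e-02]), 'joint_vel': array([-0.00144376, -0.00178274, -0.00353452, -0.00070843, -0.00058068,
        0.00038516]), 'joint_torque': array([ 2.96398039e-04, -5.16707003e+01, -3.68589377e+01,  1.30520286e-05,
        6.22219843e-03,  5.24967299e-05]), 'tool_pos': array([6.74318905e-01, 9.57576736e-06, 2.30045953e-01]), 'tcp_rot': array([-2.22039536, -2.22033194,  0.00228699]), 'wrist_force': array([-0.54281627, -0.33960436, -0.24766462]), 'torque': array([ 0.04733726, -0.01173514,  0.00291769]), 'grip_force': 0.0, 'width': 1.0022733419752203}
```

View pics/scene0.png

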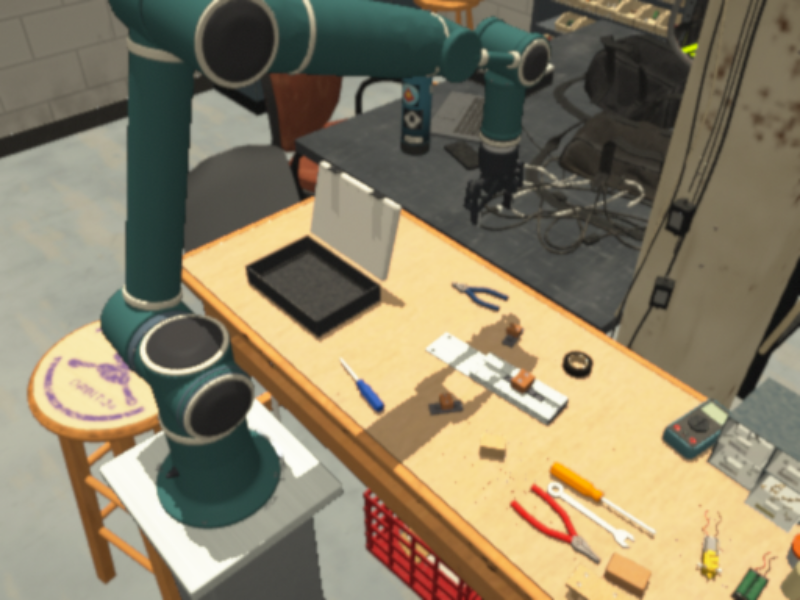

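View pics/side0.png

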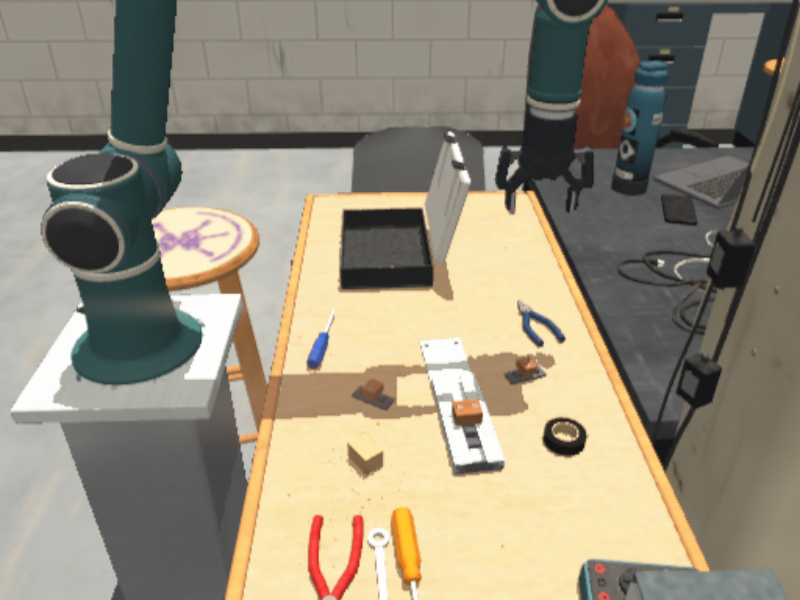

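The scene view shows the stop at (522,380), in the track that runs from (430,345) to (565,415). The case is at (315,285) with its lid behind it, on the +x side. The smaller stops at (445,402) and (513,330) are decoys. The side view agrees, with the stop at (468,411), the bare bed at (440,350) and the case at (387,248).

```bash
python3 - <<'E'
from h import *
for n,sb,tr,cs,ld in(("scene",(522,380),(498,378),(315,283),(355,220)),("side",(468,411),(462,405),(387,248),(447,205))):
    z=np.load(n+".npz"); im,d=z["im"],z["d"]; P=cloud(d,z["K"],z["T"])
    s=lambda p:(int(p[0]*.64),int(p[1]*.64))
    hsv=cv2.cvtColor(im,cv2.COLOR_BGR2HSV)
    X,Y,Z=P[...,0],P[...,1],P[...,2]
    tb=(X>.3)&(X<.9)&(Y>-.5)&(Y<.6)
    print(n,"table z",np.nanmedian(Z[tb&(abs(Z)<.02)]))
    # block top
    u,v=s(sb); print("px",P[v,u],hsv[v,u],"case px",P[s(cs)[1],s(cs)[0]])
    w=P[v-14:v+15,u-14:u+15].reshape(-1,3); m=(w[:,2]>.036)&(w[:,2]<.056)
    q=w[m]; print("block top n",m.sum(),"med",np.median(q,0),"min",q.min(0),"max",q.max(0), cv2.minAreaRect((q[q[:,2]>.040][:,:2]*1000).astype(np.float32)))
    # track: pale, low sat
    m=tb&(Z>-.005)&(Z<.035)&(hsv[...,1]<50)&(hsv[...,2]>120)
    k,l,st,ce=cv2.connectedComponentsWithStats(cv2.morphologyEx(m.astype(np.uint8),cv2.MORPH_CLOSE,np.ones((5,5))))
    i=1+np.argmax(st[1:,4]); q=P[(l==i)&m]; r=cv2.minAreaRect((q[:,:2]*1000).astype(np.float32))
    print("track",st[i,4],r,cv2.boxPoints(r).round().tolist(),"z",np.percentile(q[:,2],[5,50,95]))
    # case rim & lid
    m=tb&(Y>.1)&(Z>.042)&(Z<.056)&(hsv[...,2]<90)
    k,l,st,ce=cv2.connectedComponentsWithStats(m.astype(np.uint8)); i=1+np.argmax(st[1:,4])
    q=P[(l==i)&m]; r=cv2.minAreaRect((q[:,:2]*1000).astype(np.float32)); print("rim",st[i,4],r,cv2.boxPoints(r).round().tolist())
    m=(Y>.05)&(Y<.7)&(X>.5)&(X<.95)&(Z>.08)&(Z<.3)&(hsv[...,1]<60)&(hsv[...,2]>110)
    k,l,st,ce=cv2.connectedComponentsWithStats(m.astype(np.uint8)); i=l[s(ld)[1],s(ld)[0]]; q=P[(l==i)&m]
    c=q.mean(0); N=np.linalg.svd(q-c,full_matrices=False)[2][2]; print("lid",len(q),c,"normal",N,"min",q.min(0),"max",q.max(0))
E
```

```text
scene table z 0.000641889630640935
px [ 0.53827319 -0.23160394  0.04427233] [ 12 147 214] case px [0.4488829  0.31161244 0.00339533]
block top n 127 med [ 0.54051205 -0.2298931   0.0438055 ] min [ 0.51972841 -0.24645933  0.0361217 ] max [ 0.56527592 -0.2098802   0.04833821] ((542.5548095703125, -229.11639404296875), (44.923336029052734, 31.91227149963379), 3.6983394622802734)
track 1581 ((545.7215576171875, -161.12664794921875), (94.97789764404297, 307.3648376464844), 5.851059913635254) [[483.0, -13.0], [514.0, -319.0], [609.0, -309.0], [577.0, -3.0]] z [0.00147737 0.0137379  0.02305771]
rim 204 ((375.4962158203125, 252.5608673095703), (150.87937927246094, 304.25335693359375), 34.88768768310547) [[227.0, 334.0], [401.0, 85.0], [524.0, 171.0], [350.0, 420.0]]
lid 2238 [0.55108078 0.28258615 0.15779436] normal [-0.9642309  -0.02658158  0.2637275 ] min [0.52288823 0.1605706  0.08026021] max [0.58737458 0.42852041 0.23609583]
side table z 0.0012236048746773198
px [ 0.54262041 -0.236385    0.04460359] [ 13 155 234] case px [0.4335573  0.32302377 0.00581   ]
block top n 222 med [ 0.54271862 -0.2301563   0.04464386] min [ 0.52189313 -0.24479257  0.03605385] max [ 0.56314721 -0.21013186  0.04859964] ((542.6190795898438, -226.8365020751953), (40.18994903564453, 34.26021194458008), 3.7653355598449707)
track 2128 ((539.5089111328125, -157.1391143798828), (77.461181640625, 310.3000793457031), 5.649759292602539) [[486.0, -7.0], [516.0, -315.0], [593.0, -308.0], [563.0, 1.0]] z [0.00368954 0.01930376 0.02291333]
rim 196 ((475.585693359375, 212.35223388671875), (249.9739227294922, 126.59921264648438), 46.814788818359375) [[344.0, 165.0], [436.0, 78.0], [607.0, 260.0], [515.0, 347.0]]
lid 1188 [0.5525916  0.25420531 0.1604023 ] normal [-0.96180445 -0.05287651  0.26858198] min [0.52529469 0.16255694 0.08075556] max [0.58451139 0.42190524 0.23683942]
```

Request:
step_arm:
  commands:
    - {"fingers":-1,"dx":-0.05,"dy":-0.035,"dz":0,"roll":-3}
    - {"fingers":-1,"dx":-0.1,"dy":-0.07,"dz":0,"roll":-5.7}
    - {"fingers":-1,"dx":-0.15,"dy":-0.1,"dz":0,"roll":-5.7}
    - {"fingers":-1,"dx":-0.19,"dy":-0.135,"dz":0,"roll":-5.7}
    - {"fingers":-1,"dx":-0.19,"dy":-0.135,"dz":0,"roll":-5.7}
    - {"fingers":-1,"dx":-0.19,"dy":-0.135,"dz":0,"roll":-5.7}

```text
time: 0.85
tool_pos: [0.54, -0.1899, 0.2311]
tcp_rot: [-2.109, -2.328, -0.001]
wrist_force: [0.3, -0.2, -0.7]
width: 0.999
grip_force: 0.0
```

```bash
python3 - <<'E'
from h import *
im,d,K,T,c=grab("wrist"); np.savez("w1.npz",im=im,d=d,K=K,T=T); cv2.imwrite("pics/w1.png",cv2.resize(im,(800,600)))
s=read_state(); print(s["tool_pos"],s["tcp_rot"],np.linalg.inv(T)[:3,3])
E
```

```text
[ 0.54037691 -0.18945026  0.23109395] [-2.10783231e+00 -2.32915219e+00 -7.37865528e-04] [ 0.53266712 -0.12077659  0.37344194]
```

View pics/w1.png

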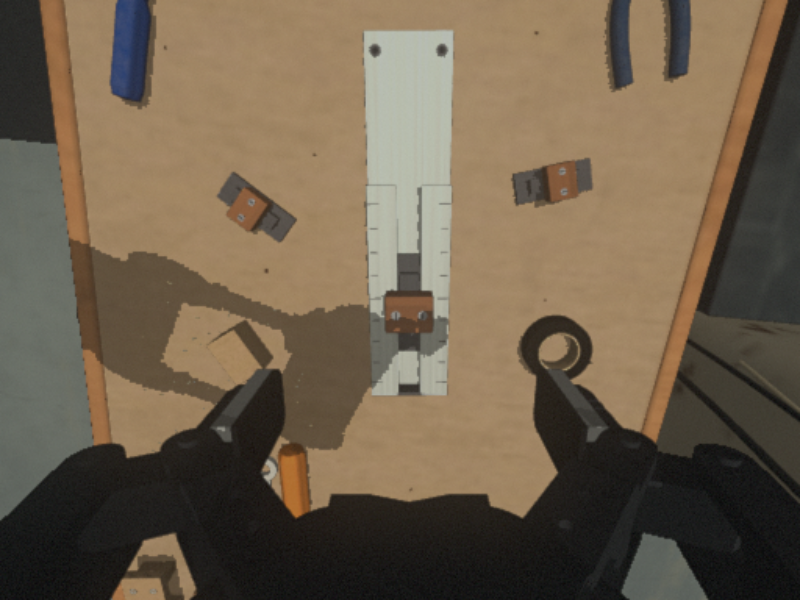

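The wrist view shows the block top around (409,310). The lips run from (409,185) down to (409,395), and the bare bed ends at row 31. The tape is at (555,348), clear of the fingers.

```bash
cat >> h.py <<'E'
def ray(u,v,z,K,T):  # u,v in 512x384 px -> world point on plane z
    Ti=np.linalg.inv(T); dr=Ti[:3,:3]@np.array([(u-K[0,2])/K[0,0],-(v-K[1,2])/K[1,1],-1.]); o=Ti[:3,3]
    return o+dr*(z-o[2])/dr[2]
E
python3 - <<'E'
from h import *
z=np.load("w1.npz"); im,d,K,T=z["im"],z["d"],z["K"],z["T"]
r=lambda u,v,h:ray(u*.64-.18,v*.64-.18,h,K,T)
hsv=cv2.cvtColor(im,cv2.COLOR_BGR2HSV)
def edges(v800,h,lo,hi):
    g=(hsv[int(v800*.64)].astype(int)); 
    m=(g[:,1]<45)&(g[:,2]>60); xs=[x for x in range(int(lo*.64),int(hi*.64)) if m[x]]
    return ray((min(xs)+max(xs))/2,int(v800*.64),h,K,T),(max(xs)-min(xs)+1)
for v,h in((50,.004),(100,.004),(150,.004),(200,.02),(240,.02),(275,.02)): print(v,*edges(v,h,340,480))
a=(r(366,187,.02)+r(452,187,.02))/2; print("mouth",a)
b=(r(364,31,.004)+r(453,31,.004))/2; print("bed end",b)
m=cv2.inRange(hsv,(3,90,40),(16,255,255)); m[:, :235]=0; m[:,285:]=0; m[:180]=0; m[220:]=0
x,y,w,h=cv2.boundingRect(m); print(x,y,w,h); rr=cv2.minAreaRect(cv2.findNonZero(m)); print(rr)
P=cloud(d,K,T); q=P[(m>0)&(P[...,2]>.040)]; print("block",q.mean(0),q.min(0),q.max(0),cv2.minAreaRect((q[:,:2]*1000).astype(np.float32)))
E
```

```text
50 [ 0.52263042 -0.02334023  0.004     ] 57
100 [ 0.52611992 -0.05880998  0.004     ] 55
150 [ 0.53046427 -0.09638042  0.004     ] 54
200 [ 0.53434398 -0.13570499  0.02      ] 54
240 [ 0.53682092 -0.16738399  0.02      ] 53
275 [ 0.54048911 -0.19784636  0.02      ] 52
mouth [ 0.53341743 -0.12529705  0.02      ]
bed end [ 0.52165006 -0.01017028  0.004     ]
235 186 42 34
((254.82931518554688, 200.66737365722656), (29.280031204223633, 45.38528060913086), 80.07376098632812)
block [ 0.54290309 -0.22449639  0.04342964] [ 0.52235329 -0.2417427   0.04004535] [ 0.5632428  -0.20816269  0.04565986] ((542.62841796875, -225.21934509277344), (38.44015121459961, 31.148115158081055), 6.254383563995361)
```

Request:
step_arm:
  commands:
    - {"fingers":-0.3,"dx":-0.035,"dy":-0.001,"dz":0.05,"roll":0}
    - {"fingers":-0.3,"dx":-0.035,"dy":-0.001,"dz":0.1,"roll":0}
    - {"fingers":-0.3,"dx":-0.035,"dy":-0.001,"dz":0.15,"roll":0}
    - {"fingers":-0.3,"dx":-0.035,"dy":-0.001,"dz":0.185,"roll":0}
    - {"fingers":-0.3,"dx":-0.035,"dy":-0.001,"dz":0.2,"roll":0}
    - {"fingers":-0.3,"dx":-0.035,"dy":-0.001,"dz":0.207,"roll":0}
    - {"fingers":-0.3,"dx":-0.035,"dy":-0.001,"dz":0.207,"roll":0}
  squeeze: 30

```text
time: 1.78
tool_pos: [0.5436, -0.2249, 0.0251]
tcp_rot: [2.107, 2.329, 0.001]
wrist_force: [0.3, 0.5, 0.4]
width: 0.649
grip_force: 0.0
```

```bash
python3 - <<'E'
from h import *
im,d,K,T,c=grab("wrist"); cv2.imwrite("pics/w2.png",cv2.resize(im,(800,600)))
E
```

```text
(no output)
```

View pics/w2.png

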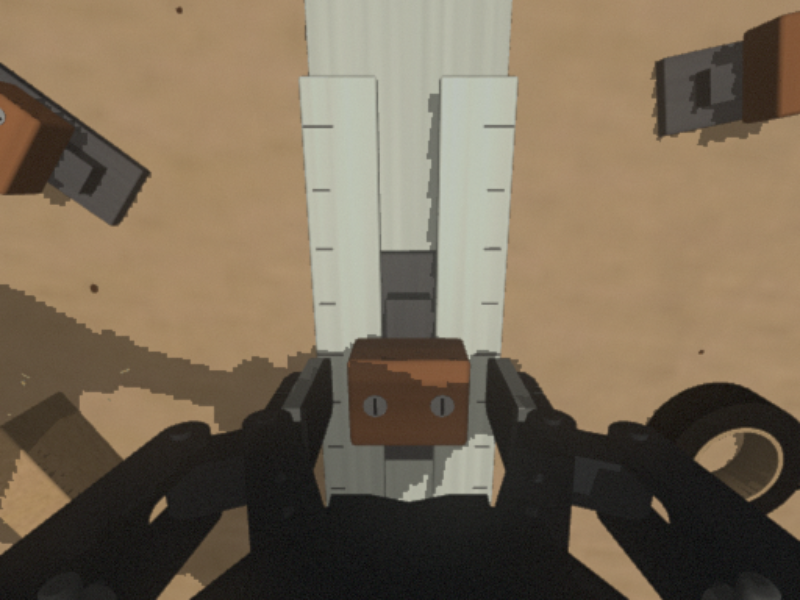

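The block at (409,400) sits centred between the fingers, so I'm closing on it.

Request:
step_arm:
  commands:
    - {"fingers":1}
    - {"fingers":1}
    - {"fingers":1}
    - {"fingers":1}
    - {"fingers":1}
  squeeze: 40

```text
invalid input
```

Request:
step_arm:
  commands:
    - {"fingers":1,"dx":0,"dy":0,"dz":0,"roll":0}
    - {"fingers":1,"dx":0,"dy":0,"dz":0,"roll":0}
    - {"fingers":1,"dx":0,"dy":0,"dz":0,"roll":0}
    - {"fingers":1,"dx":0,"dy":0,"dz":0,"roll":0}
    - {"fingers":1,"dx":0,"dy":0,"dz":0,"roll":0}
  squeeze: 40

```text
time: 2.45
tool_pos: [0.5438, -0.2255, 0.0262]
tcp_rot: [2.106, 2.327, 0.002]
wrist_force: [-0.5, 0.4, 5.9]
width: 0.457
grip_force: 43.3
```

Request:
step_arm:
  commands:
    - {"fingers":1,"dx":0.003,"dy":0,"dz":-0.002,"roll":0}
    - {"fingers":1,"dx":0.012,"dy":0,"dz":-0.002,"roll":0}
    - {"fingers":1,"dx":0.025,"dy":0,"dz":-0.002,"roll":0}
    - {"fingers":1,"dx":0.038,"dy":0,"dz":-0.002,"roll":0}
    - {"fingers":1,"dx":0.05,"dy":0,"dz":-0.002,"roll":0}
    - {"fingers":1,"dx":0.06,"dy":0,"dz":-0.002,"roll":0}
    - {"fingers":1,"dx":0.06,"dy":0,"dz":-0.002,"roll":0}

```text
time: 3.32
tool_pos: [0.5362, -0.1637, 0.0262]
tcp_rot: [-2.106, -2.329, -0.001]
wrist_force: [0.3, 1.5, 0.1]
width: 0.457
grip_force: 42.5
```

Request:
step_arm:
  commands:
    - {"fingers":1,"dx":0.012,"dy":0.0,"dz":0,"roll":0}
    - {"fingers":1,"dx":0.026,"dy":0.0,"dz":0,"roll":0}
    - {"fingers":1,"dx":0.042,"dy":0.0,"dz":0,"roll":0}
    - {"fingers":1,"dx":0.058,"dy":0.0,"dz":0,"roll":0}
    - {"fingers":1,"dx":0.074,"dy":0.0,"dz":0,"roll":0}
    - {"fingers":1,"dx":0.09,"dy":0.0,"dz":0,"roll":0}
    - {"fingers":1,"dx":0.1,"dy":0.0,"dz":0,"roll":0}
    - {"fingers":1,"dx":0.1,"dy":0.0,"dz":0,"roll":0}

```text
time: 4.32
tool_pos: [0.5263, -0.0645, 0.0262]
tcp_rot: [-2.106, -2.33, -0.0]
wrist_force: [-0.6, 1.0, -0.5]
width: 0.454
grip_force: 42.4
```

```bash
python3 - <<'E'
from h import *
im,d,K,T,c=grab("wrist"); cv2.imwrite("pics/w3.png",cv2.resize(im,(800,600)))
E
```

```text
(no output)
```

View pics/w3.png

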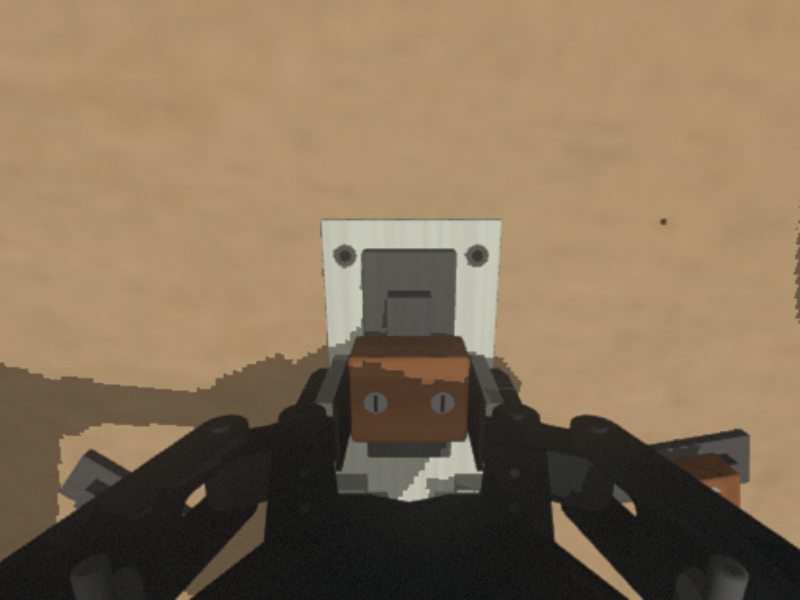

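The foot spans rows 249–455, past the lips (which start at row 472) and on the bare bed. I'm lifting it.

Request:
step_arm:
  commands:
    - {"fingers":1,"dx":0.0,"dy":0.0,"dz":-0.01,"roll":0}
    - {"fingers":1,"dx":0.0,"dy":0.0,"dz":-0.03,"roll":0}
    - {"fingers":1,"dx":0.0,"dy":0.0,"dz":-0.06,"roll":0}
    - {"fingers":1,"dx":0.0,"dy":0.0,"dz":-0.1,"roll":0}
    - {"fingers":1,"dx":0.02,"dy":-0.01,"dz":-0.14,"roll":0}
    - {"fingers":1,"dx":0.06,"dy":-0.03,"dz":-0.18,"roll":0}
    - {"fingers":1,"dx":0.1,"dy":-0.05,"dz":-0.2,"roll":0}
    - {"fingers":1,"dx":0.13,"dy":-0.06,"dz":-0.2,"roll":0}

```text
time: 5.38
tool_pos: [0.4542, 0.0584, 0.2292]
tcp_rot: [2.107, 2.326, 0.005]
wrist_force: [0.8, 0.1, -4.3]
width: 0.456
grip_force: 42.2
```

Request:
step_arm:
  commands:
    - {"fingers":1,"dx":0.03,"dy":0.0,"dz":0,"roll":0}
    - {"fingers":1,"dx":0.06,"dy":0.0,"dz":0,"roll":0}
    - {"fingers":1,"dx":0.08,"dy":0.0,"dz":0,"roll":0}
    - {"fingers":1,"dx":0.09,"dy":0.0,"dz":0,"roll":0}
    - {"fingers":1,"dx":0.09,"dy":0.0,"dz":0,"roll":0}

```text
time: 6.0
tool_pos: [0.4449, 0.1471, 0.2263]
tcp_rot: [2.107, 2.33, -0.001]
wrist_force: [-0.2, 0.2, -3.8]
width: 0.458
grip_force: 42.2
```

```bash
python3 - <<'E'
from h import *
im,d,K,T,c=grab("wrist"); np.savez("w4.npz",im=im,d=d,K=K,T=T); cv2.imwrite("pics/w4.png",cv2.resize(im,(800,600)))
E
```

```text
(no output)
```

View pics/w4.png

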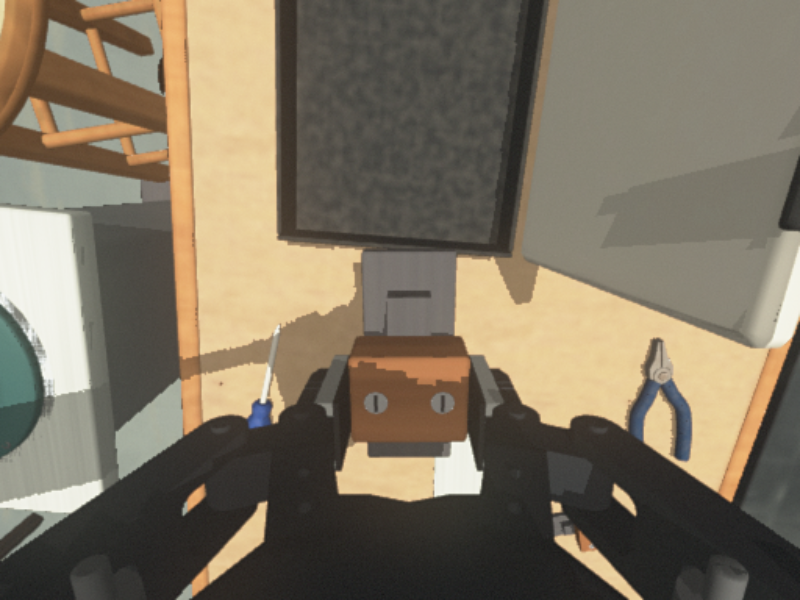

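The stop is held. The case's near rim runs from (280,240) to (512,256), and the lid stands open on the right.

```bash
python3 - <<'E'
from h import *
z=np.load("w4.npz"); K,T=z["K"],z["T"]
r=lambda u,v,h:ray(u*.64-.18,v*.64-.18,h,K,T)
A,B,C,D=r(279,238,.049),r(513,254,.049),r(277,5,.049),r(546,5,.049)
for p in(A,B,C,D):print(p.round(4))
v=(B-A)[:2]; L=np.linalg.norm(v); v/=L; n=np.array([-v[1],v[0]]); print("front width",L,"xdir",v,np.degrees(np.arctan2(v[1],v[0])))
print("left edge dir",np.degrees(np.arctan2(*( (C-A)[:2][::-1]))))
c=(A+B)[:2]/2+n*.130; print("centre",c)
E
```

```text
[0.3443 0.1652 0.049 ]
[0.522  0.1708 0.049 ]
[0.3405 0.318  0.049 ]
[0.5161 0.3356 0.049 ]
front width 0.17785597335408626 xdir [0.99950222 0.03154864] 1.8079040268352395
left edge dir 91.40926102897721
centre [0.42904414 0.29790928]
```

Request:
step_arm:
  commands:
    - {"fingers":1,"dx":0.04,"dy":-0.003,"dz":0,"roll":0}
    - {"fingers":1,"dx":0.09,"dy":-0.007,"dz":0,"roll":0}
    - {"fingers":1,"dx":0.13,"dy":-0.01,"dz":0.02,"roll":0}
    - {"fingers":1,"dx":0.145,"dy":-0.011,"dz":0.06,"roll":0}
    - {"fingers":1,"dx":0.145,"dy":-0.011,"dz":0.1,"roll":0}
    - {"fingers":1,"dx":0.145,"dy":-0.011,"dz":0.14,"roll":0}
    - {"fingers":1,"dx":0.145,"dy":-0.011,"dz":0.17,"roll":0}
    - {"fingers":1,"dx":0.145,"dy":-0.011,"dz":0.185,"roll":0}

```text
time: 7.05
tool_pos: [0.4189, 0.2888, 0.0394]
tcp_rot: [-2.109, -2.328, 0.005]
wrist_force: [0.2, -0.5, -2.5]
width: 0.456
grip_force: 42.1
```

Request:
step_arm:
  commands:
    - {"fingers":1,"dx":0,"dy":0,"dz":0,"roll":0}
    - {"fingers":1,"dx":0,"dy":0,"dz":0.006,"roll":0}
    - {"fingers":1,"dx":0,"dy":0,"dz":0.01,"roll":0}
    - {"fingers":1,"dx":0,"dy":0,"dz":0.012,"roll":0}
    - {"fingers":1,"dx":0,"dy":0,"dz":0.013,"roll":0}

```text
time: 7.68
tool_pos: [0.4198, 0.2906, 0.0285]
tcp_rot: [2.108, 2.329, 0.001]
wrist_force: [0.4, -0.4, -2.9]
width: 0.458
grip_force: 42.2
```

Request:
step_arm:
  commands:
    - {"fingers":1,"dx":0,"dy":0,"dz":0.001,"roll":0}
    - {"fingers":1,"dx":0,"dy":0,"dz":0.002,"roll":0}
    - {"fingers":1,"dx":0,"dy":0,"dz":0.003,"roll":0}
    - {"fingers":1,"dx":0,"dy":0,"dz":0.003,"roll":0}

```text
time: 8.18
tool_pos: [0.4198, 0.2905, 0.0262]
tcp_rot: [-2.108, -2.329, 0.0]
wrist_force: [-3.3, -2.6, 5.3]
width: 0.46
grip_force: 43.1
```

The stop is on the floor (5 N upward), so I'm releasing and going straight up.

Request:
step_arm:
  commands:
    - {"fingers":-0.4,"dx":0,"dy":0,"dz":0,"roll":0}
    - {"fingers":-0.4,"dx":0,"dy":0,"dz":0,"roll":0}
    - {"fingers":-0.4,"dx":0,"dy":0,"dz":0,"roll":0}
    - {"fingers":-0.4,"dx":0,"dy":0,"dz":0,"roll":0}
    - {"fingers":-0.4,"dx":0,"dy":0,"dz":-0.03,"roll":0}
    - {"fingers":-0.4,"dx":0,"dy":0,"dz":-0.08,"roll":0}
    - {"fingers":-0.4,"dx":0,"dy":0,"dz":-0.14,"roll":0}
    - {"fingers":-0.4,"dx":0,"dy":0,"dz":-0.2,"roll":0}

```text
time: 9.18
tool_pos: [0.4193, 0.2902, 0.2269]
tcp_rot: [-2.108, -2.329, 0.0]
wrist_force: [1.4, 0.2, 0.2]
width: 0.703
grip_force: 0.0
```

```bash
python3 - <<'E'
from h import *
im,d,K,T,c=grab("side"); np.savez("s5.npz",im=im,d=d,K=K,T=T)
a=cv2.resize(im[60:220,180:400],None,fx=1.8,fy=1.8)
i2,d2,K2,T2,c=grab("wrist"); 
b=cv2.resize(i2,(400,300)); h=max(a.shape[0],300); o=np.zeros((h,a.shape[1]+400,3),np.uint8); o[:a.shape[0],:a.shape[1]]=a;o[:300,a.shape[1]:]=b
cv2.imwrite("pics/c5.png",o); print(o.shape)
hsv=cv2.cvtColor(im,cv2.COLOR_BGR2HSV); P=cloud(d,K,T);X,Y,Z=P[...,0],P[...,1],P[...,2]
for y0 in(.18,.22,.26,.3,.34,.38):
    m=(Y>y0-.02)&(Y<y0+.02)&(X>.5)&(X<.7)&(Z>.07)&(Z<.3)&(hsv[...,1]<60); 
    if m.sum(): q=P[m]; j=q[:,2].argmax(); print(y0,m.sum(),q[j],np.percentile(q[:,0],[2,50,98]))
print(read_state()["tool_pos"])
E
```

```text
(300, 796, 3)
0.18 458 [0.57485086 0.1993561  0.22828636] [0.53090872 0.55694106 0.58146882]
0.22 212 [0.55804219 0.23736937 0.2374992 ] [0.52811458 0.55491547 0.580669  ]
0.26 159 [0.56136394 0.24080864 0.23608465] [0.52698254 0.54785177 0.5800775 ]
0.3 157 [0.57367376 0.30092352 0.22806816] [0.52585337 0.5495603  0.57977645]
0.34 167 [0.55636901 0.3519889  0.23819848] [0.52498723 0.55165097 0.57947038]
0.38 139 [0.55533232 0.37689712 0.23905763] [0.52395658 0.54762481 0.57507201]
[0.42405019 0.29318904 0.23407383]
```

View pics/c5.png

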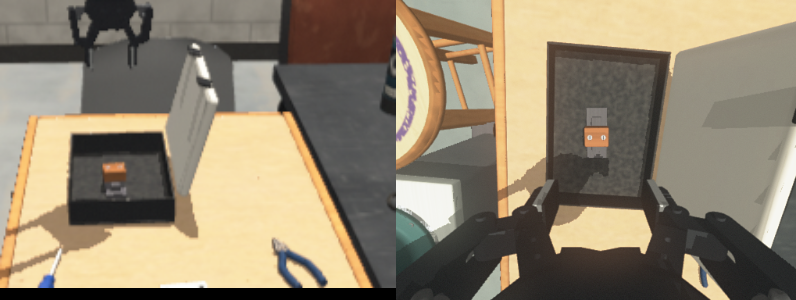

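The side and wrist crops show the stop upright on the case floor and the lid still open. Next the fingers close, go over the lid and come down behind it.

Request:
step_arm:
  commands:
    - {"fingers":1,"dx":0,"dy":0,"dz":-0.03,"roll":-10}
    - {"fingers":1,"dx":0,"dy":0,"dz":-0.07,"roll":-20}
    - {"fingers":1,"dx":0,"dy":0,"dz":-0.106,"roll":-30}
    - {"fingers":1,"dx":0,"dy":0.04,"dz":-0.106,"roll":-40}
    - {"fingers":1,"dx":-0.005,"dy":0.09,"dz":-0.106,"roll":-50}
    - {"fingers":1,"dx":-0.01,"dy":0.14,"dz":-0.106,"roll":-60}
    - {"fingers":1,"dx":-0.014,"dy":0.19,"dz":-0.106,"roll":-70}
    - {"fingers":1,"dx":-0.014,"dy":0.246,"dz":-0.106,"roll":-80}

```text
time: 10.28
tool_pos: [0.6673, 0.3007, 0.3305]
tcp_rot: [-0.109, -3.139, 0.0]
wrist_force: [0.7, -0.0, 0.9]
width: 0.0
grip_force: 0.0
```

Request:
step_arm:
  commands:
    - {"fingers":1,"dx":0,"dy":0,"dz":0,"roll":-6}
    - {"fingers":1,"dx":0,"dy":0,"dz":0,"roll":-6}
    - {"fingers":1,"dx":0,"dy":0,"dz":0,"roll":-6}

```text
time: 10.65
tool_pos: [0.6654, 0.301, 0.3313]
tcp_rot: [0.044, -3.141, -0.0]
wrist_force: [-0.2, 0.2, -0.5]
width: -0.003
grip_force: 0.0
```

Request:
step_arm:
  commands:
    - {"fingers":1,"dx":0,"dy":0,"dz":0.05,"roll":0}
    - {"fingers":1,"dx":0,"dy":0,"dz":0.1,"roll":0}
    - {"fingers":1,"dx":0,"dy":0,"dz":0.134,"roll":0}
    - {"fingers":1,"dx":0.02,"dy":0,"dz":0.134,"roll":0}
    - {"fingers":1,"dx":0.04,"dy":0,"dz":0.134,"roll":0}
    - {"fingers":1,"dx":0.055,"dy":0,"dz":0.134,"roll":0}
    - {"fingers":1,"dx":0.07,"dy":0,"dz":0.134,"roll":0}
    - {"fingers":1,"dx":0.085,"dy":0,"dz":0.134,"roll":0}

```text
time: 11.65
tool_pos: [0.5806, 0.2986, 0.1983]
tcp_rot: [-0.046, 3.139, 0.001]
wrist_force: [1.7, 0.7, 1.1]
width: -0.002
grip_force: 0.5
```

Request:
step_arm:
  commands:
    - {"fingers":1,"dx":0.015,"dy":0,"dz":0,"roll":0}
    - {"fingers":1,"dx":0.03,"dy":0,"dz":0,"roll":0}
    - {"fingers":1,"dx":0.045,"dy":0,"dz":0,"roll":0}
    - {"fingers":1,"dx":0.06,"dy":0,"dz":0,"roll":0}
    - {"fingers":1,"dx":0.075,"dy":0,"dz":0,"roll":0}
    - {"fingers":1,"dx":0.09,"dy":0,"dz":0,"roll":0}
    - {"fingers":1,"dx":0.105,"dy":0,"dz":0.005,"roll":0}
    - {"fingers":1,"dx":0.12,"dy":0,"dz":0.01,"roll":0}

```text
time: 12.65
tool_pos: [0.4598, 0.2948, 0.1868]
tcp_rot: [0.047, -3.141, 0.0]
wrist_force: [0.3, -0.3, -0.4]
width: 0.001
grip_force: 0.1
```

```bash
python3 - <<'E'
from h import *
im,d,K,T,c=grab("side"); cv2.imwrite("pics/s6.png",cv2.resize(im[60:260,150:410],None,fx=2.5,fy=2.5))
E
```

```text
(no output)
```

View pics/s6.png

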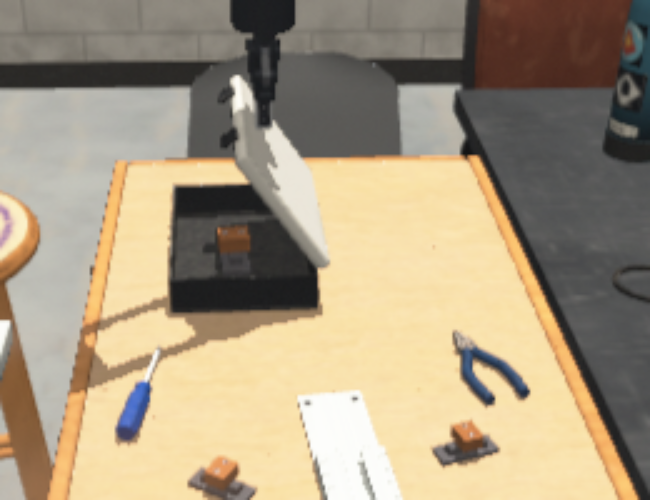

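The lid is at about 60°, leaning forward past upright with the fingertip behind it. I'll follow it down.

Request:
step_arm:
  commands:
    - {"fingers":1,"dx":0.02,"dy":0,"dz":0.008,"roll":0}
    - {"fingers":1,"dx":0.04,"dy":0,"dz":0.022,"roll":0}
    - {"fingers":1,"dx":0.06,"dy":0,"dz":0.045,"roll":0}
    - {"fingers":1,"dx":0.07,"dy":0,"dz":0.065,"roll":0}
    - {"fingers":1,"dx":0.075,"dy":0,"dz":0.085,"roll":0}
    - {"fingers":1,"dx":0.075,"dy":0,"dz":0.1,"roll":0}
    - {"fingers":1,"dx":0.075,"dy":0,"dz":0.11,"roll":0}

```text
time: 13.58
tool_pos: [0.3859, 0.2925, 0.0765]
tcp_rot: [0.047, -3.141, 0.001]
wrist_force: [0.4, -0.1, 0.2]
width: -0.001
grip_force: 0.0
```

Request:
step_arm:
  commands:
    - {"fingers":1,"dx":0,"dy":0,"dz":0.003,"roll":0}
    - {"fingers":1,"dx":0,"dy":0,"dz":0.006,"roll":0}
    - {"fingers":1,"dx":0,"dy":0,"dz":0.008,"roll":0}
    - {"fingers":1,"dx":0,"dy":0,"dz":0.008,"roll":0}

```text
time: 14.08
tool_pos: [0.3865, 0.2929, 0.0697]
tcp_rot: [-0.047, 3.14, 0.001]
wrist_force: [1.0, -0.5, 2.0]
width: 0.001
grip_force: 0.6
```

Light contact at z = 0.070, the height of the shut lid. Retreating and checking.

Request:
step_arm:
  commands:
    - {"fingers":1,"dx":0,"dy":0,"dz":-0.04,"roll":0}
    - {"fingers":1,"dx":0,"dy":0,"dz":-0.09,"roll":0}
    - {"fingers":1,"dx":0,"dy":0,"dz":-0.14,"roll":0}
    - {"fingers":1,"dx":0,"dy":0,"dz":-0.18,"roll":0}
    - {"fingers":1,"dx":0,"dy":0,"dz":-0.2,"roll":0}
    - {"fingers":1,"dx":0,"dy":0,"dz":-0.2,"roll":0}
    - {"fingers":1,"dx":0,"dy":0,"dz":-0.2,"roll":0}

```text
time: 14.95
tool_pos: [0.3854, 0.2922, 0.2681]
tcp_rot: [0.047, -3.14, 0.001]
wrist_force: [-0.6, -0.3, 0.1]
width: -0.001
grip_force: 0.0
```

```bash
python3 - <<'E'
from h import *
im,d,K,T,c=grab("side"); cv2.imwrite("pics/s7.png",cv2.resize(im[60:260,150:410],None,fx=2.5,fy=2.5))
P=cloud(d,K,T);X,Y,Z=P[...,0],P[...,1],P[...,2]
for a,b in((.35,.38),(.39,.42),(.43,.46),(.47,.5)):
    m=(X>a)&(X<b)&(Y>.2)&(Y<.4)&(Z<.15); print(a,m.sum(),np.median(Z[m]))
E
```

```text
0.35 273 0.07125389575091845
0.39 262 0.07134827632976826
0.43 278 0.071438073474553
0.47 265 0.07128601097923293
```

View pics/s7.png

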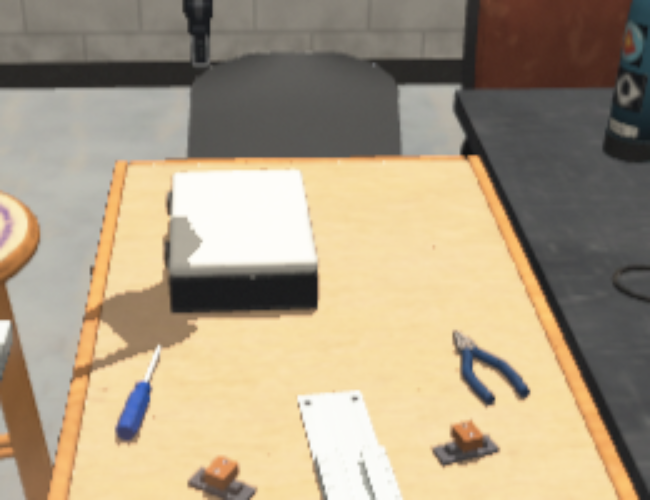

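The lid is flat and shut: its top reads 0.071 m all the way across, and the arm is clear of everything.

```bash
python3 -c "from workcell import finish_job; print(finish_job())"
```

```text
the job is handed in; nothing more can be done
None
```

The stop was slid out of the track, lifted and set upright on the case floor; the lid is shut, the arm is clear, and the job was handed in at about 15 s (no verdict was returned).

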